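# Set the sandwich press and hold its lid on the balance

### The arm

A 6-joint arm with a two-finger parallel gripper is mounted at the origin on a cart in front of the work surface, level with it; the furniture and walls round the work are solid. World frame = base frame: x ahead of the robot, y to its left, z up, the work surface at z = 0. Lengths are in m, angles in rad, forces in N, time in s.
With the tool pointing down it reaches from about 0.425 to 0.95 m from the base axis. Payload 14.7 kg.
Tool frame: the origin (TCP) lies at the very end of the fingers, on their centre line; the grasp point (between the pads) lies 19 mm behind it; z points along the fingers, y is the line along which they close (so a half turn about z gives the same grasp; the last joint's range is limited). The gripper opens to 85 mm and grips with 20 to 120 N. Pads are 22 mm wide; open, the fingers measure 114 mm over their backs; the gripper's body (76 mm by 85 mm) begins 54 mm behind the grasp point. The pads swing forward as they close: fully open they stand 13 mm farther back than shut.
Start: joints at [1.245, 0.48, 1.596, -0, 1.065, -0.047], TCP at [0.179, 0.625, 0.231] pointing down, gripper open.
Joint ranges: [-2.75, 2.75], [-0.82, 2.05], [0.23, 2.67], [-1.56, 4.7], [0.09, 2.69], [-2.92, 2.92]. Speed limits (rad/s): [1.89, 1.89, 2.39, 3.01, 3.01, 3.01].

### API

Orientations are given as a unit quaternion [w, x, y, z].
In Python, from plant import r, optics gives the robot as it stands (r), with the cameras (optics).
- The arm moves only by the shell command python3 shift.py [OPENING], which reads ROWS from standard input. ROWS is a JSON object whose key "motion" holds a list of rows, 1 to 5 of them, each of 4 numbers: dx, dy, dz in m, then a turn about the tool's z in rad; each row shifts and turns the commanded pose from where the row before left it, along the tool's axes as they then stand; what a row does not reach is not made up. A row lasts 1/10 s, in which the tool goes at most 0.05 m and 0.15 rad, less where a joint would pass 70% of its speed; a pose out of reach is approached as far as the arm can. OPENING is the finger opening in m, set as the command begins (- or left out keeps the last). The fingers move at their own pace and stop on an object; the grip force is fixed at half the most. Time passes only in rows, so rows that do not move let the fingers close. It prints the time, the measured TCP pose, the force, the opening and the grip force at its end. Input that does not fit is refused with a message, and nothing moves.
- r.get_obs(): the state, without advancing time (a new reading comes with each control period).
- optics.get_image(name): name is "side" or "top" or "wrist"; returns the picture (384x512x3 uint8, red, green, blue); there is no depth.
- optics.camera_info(name): a dict with "K" (3x3 intrinsics, pixels), "R" (3x3) and "t" (3): a world point X has camera coordinates R X + t; the wrist camera has in their place "tool_from_camera" (4x4, takes a point from camera to tool coordinates, whose origin is the TCP and whose axes are the flange's). Camera axes: x right, y down, z forward; pixel columns grow to the right and rows downward; lengths in m; the calibration is good to about 2 mm. A picture is of the moment at which its call begins: read the wrist's pose just before it. camera_info takes no time and is no camera call.
- r.close_job(): hands the job in; it is judged then, once.
The state is a dict: "time": time; "joints": joint angles; "dq": joint speeds; "joint_torque": joint torques, N m; "tool_pos": TCP position; "ee_rot": TCP orientation; "wrist_force": force on the tool from outside, world axes, zero at the start; "torque": the same for the moment, N m; "gripper_width": finger opening in m; "gripper_force": force on a finger pad.
Only numpy, scipy, OpenCV 4.12 (cv2) and the standard library are available. Lean on these libraries where they do the work, as an engineer would, in place of code of your own. Each camera call takes 0.05 s, during which the arm holds its last target. There are 200 camera calls.

### The job

Get the little sandwich press ready for me to load: first turn the dial on top of its lid until the pointer stands at the one long mark of the scale. Then lift the lid by its handle to its balance point, standing straight up, and keep hold of the handle there while I lay the sandwich in: the lid has no stay, so it must neither drop shut nor go over backwards, and your program finishes while still holding it. Leave everything else where it stands.

Things in the scene. Friction and masses are not known exactly. Their poses are not given: they have to be found in the camera images.
- press: compact steel and black sandwich press, does not move: base 148 x 162 mm, closed height 91 mm without the dial on top of its lid. Origin on the worktop under the middle of the base; x points to the back (hinge side), -x to the front where the lid's handle sticks out, y to its left, z up.
- lid (a joint): hinge along the back edge of the press: 0 rad shut, grows as the lid is lifted; 1.571 = standing straight up, its balance point (centre of mass right above the hinge line); stop at 2.4. Nearly frictionless: let go short of the balance it drops shut, beyond it falls backwards. Lid 0.58 kg; lifting it at the handle takes about 2.5 N at first, less and less towards the balance.
- lid_hinge (a point): middle of the hinge line, 85 mm behind the press's origin and 71 mm above the worktop; same axes as the press.
- handle (a point): the lid's handle, a black stub in the middle of its front edge: 40 mm wide (y, flat sides, along the hinge line), 18 thick (z), 62 long (x). Origin at the place to grip: 188 mm from the hinge line, level with it when shut (71 mm up), 36 mm out from the lid's edge; free end 28 mm further. Axes as the press's when shut. Pinched on its sides it pivots between the pads as the lid swings.
- dial (a joint): angle of the dial on top of the lid, grows clockwise seen from above (lid shut); stops at 0 and 4.19 rad. The scale has nine marks 30 degrees apart, the middle one long and bold, the others short; the pointer stands at the long mark at 2.094 rad. Light friction, stays where left; starts 0.6 to 1.5 rad short of the long mark.
- dial_grip (a point): on the dial's axis at grip height, 112 mm above the worktop and 79 mm in front of the hinge line (lid shut). The dial: round skirt 47 mm across, top 99 mm above the worktop, with an upright grip bar 44 mm long, 12 mm thick, top 120 mm above the worktop. x of this point points along the bar to its pointer end (white line) and turns with the dial.
- long_mark (a point): outer end of the long mark on the lid's top face (91 mm above the worktop), straight towards the hinge from the dial's axis and 38 mm from it.
- salt: salt mill, 44 mm across, 90 mm high, behind the press where the lid would fall; origin under its middle. To be left alone.
- spice_jar: spice jar with a dark cap, 41 mm across, 105 mm high, behind the press; origin under its middle. To be left alone.
- board: wooden chopping board, 220 x 340 x 21 mm, lying to the right; origin under its middle. Does not move.
- tub: milky food tub, 140 x 190 x 66 mm, on the board; origin under its middle. Does not move.
- fish_tin: flat food tin, 86 mm across, 40 mm high, on the board; origin under its middle. To be left alone.
- mug: mug, 78 mm across, 92 mm high, origin under its middle. To be left alone.
- teaspoon: teaspoon, 135 mm long, lying flat. To be left alone.
- apple: apple, 80 mm across, 69 mm high. To be left alone.

How it is judged:
By the outcome, as a careful person would: the job done as asked, in the order asked, and still so for the second after the job is handed in, while the arm keeps its last pose, push and grip.
It also fails if it takes over 58 s, if anything falls off the work surface, if the arm or the gripper's body presses on something with over 40 N, if the wrist force passes 120 N, or if a joint passes its speed limit or range.

## Working session

There is one attempt and no reset: what is moved stays moved. The work goes in short steps, Python scripts to look and compute and a shell command to move; the robot and the scene stay as the last step left them, time stands still between calls to the robot, and variables do not carry over. Pictures are saved under pics/ and viewed, at most 10 in all, crops included, and the job is handed in when it is done.

```bash
ls; mkdir -p pics
python3 - <<'E'
from plant import r, optics
import cv2,numpy as np
o=r.get_obs();print({k:np.round(v,3).tolist() for k,v in o.items()})
a=optics.get_image("top");b=optics.get_image("side")
cv2.imwrite("pics/top.png",a[...,::-1]);cv2.imwrite("pics/side.png",b[...,::-1])
for n in("top","side","wrist"):
  print(n,{k:np.round(v,4).tolist() for k,v in optics.camera_info(n).items()})
E
```

```text
pics
plant.py
shift.py
{'time': 0.0, 'joints': [1.245, 0.481, 1.597, 0.0, 1.065, -0.047], 'dq': [0.002, 0.0, -0.001, 0.0, 0.0, 0.001], 'joint_torque': [0.001, -95.065, -43.018, -0.0, 0.012, -0.0], 'tool_pos': [0.179, 0.624, 0.231], 'ee_rot': [-0.0, 0.139, 0.99, -0.001], 'wrist_force': [-0.725, 0.581, 0.652], 'torque': [-0.062, -0.01, -0.052], 'gripper_force': 0.0, 'gripper_width': 0.085}
top {'K': [[420.2624, 0.0, 249.2622], [0.0, 420.2624, 188.9606], [0.0, 0.0, 1.0]], 'R': [[0.0786, -0.9968, 0.0121], [-0.852, -0.0735, -0.5184], [0.5176, 0.0305, -0.8551]], 't': [-0.0856, 0.4924, 1.245]}
side {'K': [[419.3506, 0.0, 257.6726], [0.0, 419.3506, 192.4686], [0.0, 0.0, 1.0]], 'R': [[0.9904, -0.1375, -0.0127], [-0.0734, -0.4462, -0.8919], [0.117, 0.8843, -0.452]], 't': [-0.5282, 0.1324, 1.343]}
wrist {'K': [[322.3514, 0.0, 256.3173], [0.0, 322.3514, 192.4063], [0.0, 0.0, 1.0]], 'tool_from_camera': [[-0.0001, -0.9472, -0.3205, 0.0825], [1.0, -0.0004, 0.0008, 0.0], [-0.0009, -0.3205, 0.9472, -0.1428], [0.0, 0.0, 0.0, 1.0]]}
```

View pics/top.png

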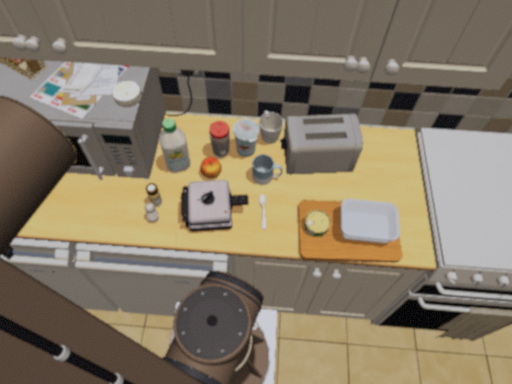

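View pics/side.png

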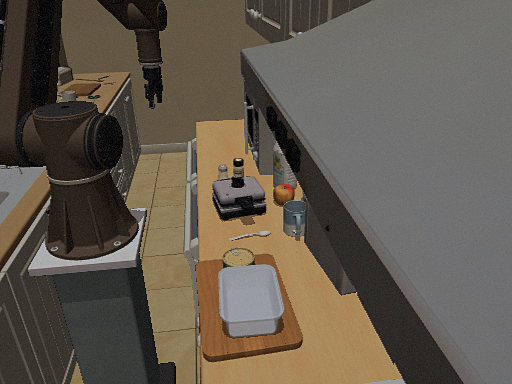

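The top view shows the press at about (208,203) with its handle pointing right (240,200). The dial is at about (208,198). The salt and spice jar are to the left (152,200), the apple at (210,167) and the mug at (263,170). I'll work out rough world positions from these.

```bash
cat > h.py <<'E'
from plant import r, optics
import cv2,numpy as np
from scipy.spatial.transform import Rotation as Ro
def cam(n,o=None):
    c=optics.camera_info(n);K=np.array(c["K"])
    if n!="wrist": return K,np.array(c["R"]),np.array(c["t"])
    o=o or r.get_obs();T=np.eye(4);q=np.array(o["ee_rot"])
    T[:3,:3]=Ro.from_quat(q[[1,2,3,0]]).as_matrix();T[:3,3]=o["tool_pos"]
    W=np.linalg.inv(T@np.array(c["tool_from_camera"]));return K,W[:3,:3],W[:3,3]
def p2w(C,u,v,z):
    K,R,t=C;d=R.T@np.linalg.solve(K,[u,v,1]);c=-R.T@t
    return c+d*(z-c[2])/d[2]
def w2p(C,X):
    K,R,t=C;p=K@(R@np.asarray(X)+t);return p[:2]/p[2]
def snap(n,name):
    C=cam(n);im=optics.get_image(n)[...,::-1].copy();cv2.imwrite(f"pics/{name}.png",im);np.savez(f"pics/{name}.npz",K=C[0],R=C[1],t=C[2]);return C,im
def load(name):
    d=np.load(f"pics/{name}.npz");return d["K"],d["R"],d["t"]
def tool():
    o=r.get_obs();q=np.array(o["ee_rot"]);return np.array(o["tool_pos"]),Ro.from_quat(q[[1,2,3,0]]).as_matrix()
E
python3 - <<'E'
from h import *
C=cam("top")
for n,u,v,z in [("dial",207,197,.115),("htip",247,200,.071),("hroot",232,201,.071),("salt",152,216,.03),("jar",154,203,0),("apple",210,168,.04),("mug",262,178,0)]:print(n,p2w(C,u,v,z).round(3))
im=cv2.imread("pics/top.png")[150:245,135:285];cv2.imwrite("pics/topc.png",cv2.resize(im,None,fx=5,fy=5,interpolation=2))
p,R=tool();print(R.round(3))
E
```

```text
dial [0.469 0.093 0.115]
htip [ 0.494 -0.038  0.071]
hroot [0.485 0.012 0.071]
salt [0.426 0.284 0.03 ]
jar [0.493 0.296 0.   ]
apple [0.634 0.109 0.04 ]
mug [ 0.633 -0.084  0.   ]
[[-0.961  0.275 -0.   ]
 [ 0.275  0.961 -0.001]
 [ 0.    -0.001 -1.   ]]
```

View pics/topc.png

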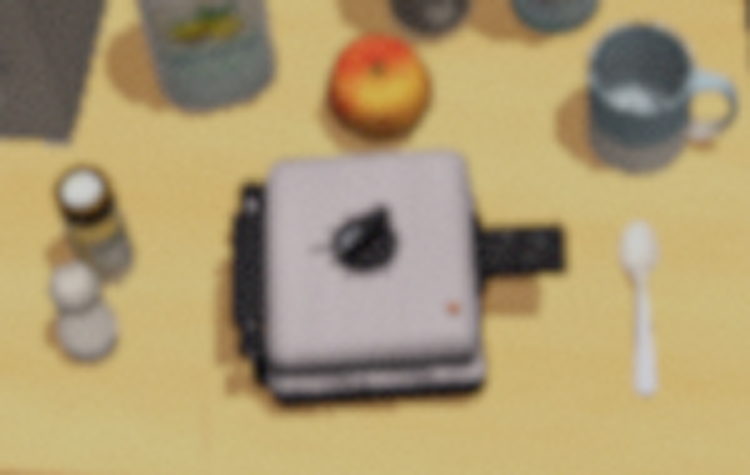

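The crop puts the dial at about (365,240) and the long mark to its left at (320,248). The pointer seems to be at the lower left, and the apple and mug stay clear of the lid's swing. I'll move above the dial for a wrist view.

```bash
for i in 1 ; do echo '{"motion":[[-0.033, -0.033, 0, 0], [-0.033, -0.033, 0, 0], [-0.033, -0.033, 0, 0], [-0.033, -0.033, 0, 0], [-0.033, -0.033, 0, 0]]}' | python3 shift.py; done; echo '{"motion":[[-0.033, -0.033, 0, 0], [-0.033, -0.033, 0, 0], [-0.033, -0.033, 0, 0], [-0.033, -0.033, 0, 0], [-0.033, -0.033, 0, 0]]}' | python3 shift.py; echo '{"motion":[[-0.033, -0.033, 0, 0], [-0.033, -0.033, 0, 0], [-0.028, -0.033, 0, 0], [0, 0, 0, 0], [0, 0, 0, 0]]}' | python3 shift.py
python3 - <<'E'
from h import *
C,im=snap("wrist","w1");cv2.imwrite("pics/w1b.png",cv2.resize(im,(800,600),interpolation=2))
p,R=tool();print(p,R.round(3),r.get_obs()["joints"])
E
```

```text
time: 0.6
tool_pos: [0.2924, 0.4191, 0.2311]
ee_rot: [-0.0, 0.139, 0.99, -0.0]
wrist_force: [1.1, -0.4, 0.5]
gripper_width: 0.0854
gripper_force: 0.0
time: 1.1
tool_pos: [0.4057, 0.215, 0.2313]
ee_rot: [0.0, 0.139, 0.99, 0.0]
wrist_force: [1.1, 0.5, 0.6]
gripper_width: 0.0858
gripper_force: 0.0
time: 1.6
tool_pos: [0.4684, 0.0948, 0.231]
ee_rot: [-0.0, 0.14, 0.99, -0.0]
wrist_force: [0.8, 0.4, 0.4]
gripper_width: 0.0853
gripper_force: 0.0
[0.4680925  0.09569882 0.23106323] [[-0.961  0.276 -0.001]
 [ 0.276  0.961  0.   ]
 [ 0.001 -0.    -1.   ]] [ 1.38053761e-01  2.40462873e-01  1.97869611e+00  2.41055528e-04
  9.23159454e-01 -1.15291726e+00]
```

View pics/w1b.png

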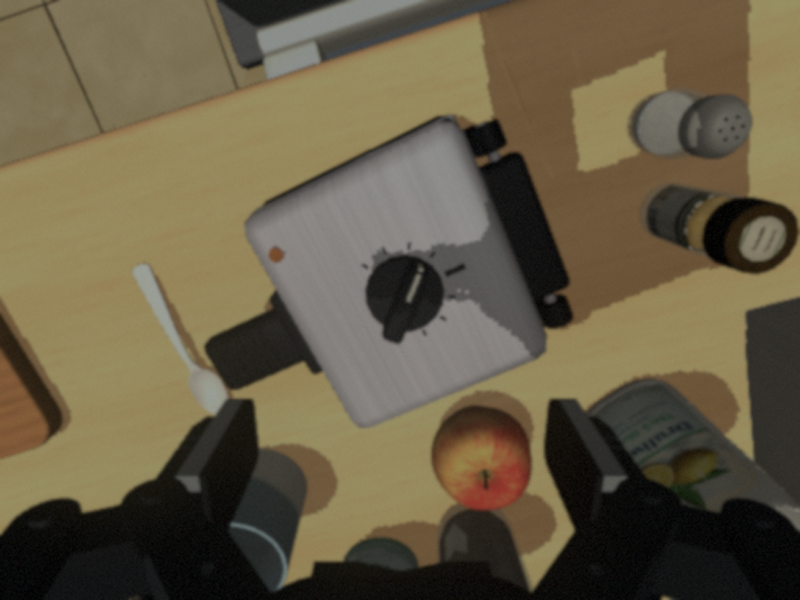

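The wrist view shows the pointer's white line at (408,303)→(422,268), with the bar's other end at (393,338). The long mark runs (447,272)→(465,266). The handle's tip corners are at (207,345) and (230,388), and its root is at about (275,312)/(298,360).

Run:
```python
from h import *
C=load("w1");k=1/1.5625
f=lambda u,v,z:p2w(C,u*k,v*k,z).round(4)
ang=lambda a,b:np.arctan2(*(b-a)[1::-1]).round(3)
li,lo=f(447,272,.091),f(465,266,.091);print("long",li,lo)
a,b,c=f(408,303,.12),f(424,266,.12),f(392,338,.12);print("bar",a,b,c,ang(c,b),np.linalg.norm(b-c),"mid",(b+c)/2)
print("skirt ctr",f(404,293,.099))
# tick fan: circumcentre
T=np.array([f(*t,.091)[:2] for t in [(365,266),(383,250),(409,245),(433,254),(444,319),(425,333),(465,293)]]);print(T)
h=[f(*t,.080) for t in[(207,345),(230,388)]];print("htip top",h,ang(h[0],h[1]), np.linalg.norm(h[0]-h[1]))
q=[f(*t,.089) for t in[(247,222),(455,119),(545,350),(362,427)]];print("lid",np.array(q))
print("hinge dirs",ang(q[1],q[2]),ang(q[0],q[3]),ang(q[0],q[1]),ang(q[3],q[2]), np.mean(q,axis=0))
im=cv2.imread("pics/w1.png")[145:225,210:320];cv2.imwrite("pics/w1c.png",cv2.resize(im,None,fx=7,fy=7,interpolation=2))
```

```text
long [0.4717 0.1223 0.091 ] [0.4711 0.1332 0.091 ]
bar [0.4741 0.0976 0.12  ] [0.4568 0.1111 0.12  ] [0.4911 0.0837 0.12  ] 2.468 0.04390045557850169 mid [0.47395 0.0974  0.12   ]
skirt ctr [0.4746 0.0954 0.099 ]
[[0.455  0.0775]
 [0.4489 0.0903]
 [0.4502 0.1054]
 [0.4591 0.1172]
 [0.4995 0.1132]
 [0.5051 0.0999]
 [0.4871 0.1293]]
htip top [array([ 0.479 , -0.0358,  0.08  ]), array([ 0.5116, -0.0335,  0.08  ])] 0.07 0.03268103425535986
lid [[0.4123 0.0207 0.089 ]
 [0.3918 0.1474 0.089 ]
 [0.5375 0.168  0.089 ]
 [0.5583 0.0429 0.089 ]]
hinge dirs 0.14 0.151 1.731 1.736 [0.474975 0.09475  0.089   ]
```

View pics/w1c.png

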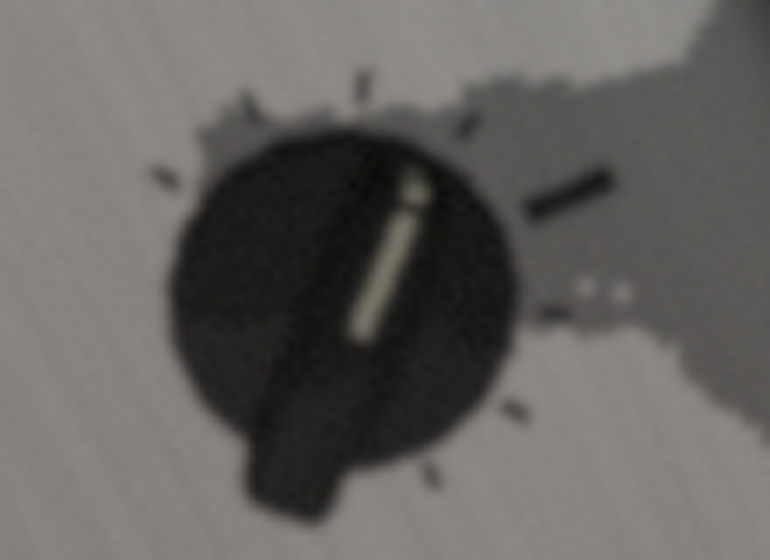

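The crop gives clear ticks. The white pointer line runs (362,330)→(415,190), the long mark (527,213)→(612,177), and the tick centres are readable. I'll fit the scale's centre and angle from these.

Run:
```python
from h import *
from scipy.optimize import least_squares
C=load("w1")
g=lambda u,v,z:p2w(C,210+u/7,145+v/7,z)
off=np.deg2rad([120,90,60,30,-30,-60,-90])
P=np.array([g(u,v,.091)[:2] for u,v in[(165,179),(250,106),(363,87),(468,125),(555,313),(515,410),(432,475)]])
lm=np.array([g(*t,.091)[:2] for t in[(527,213),(612,177)]])
def res(x):
    c=x[:2];R_,a=x[2],x[3]
    m=c+R_*np.c_[np.cos(a+off),np.sin(a+off)]
    d=lm-c;n=np.array([-np.sin(a),np.cos(a)])
    return np.r_[(m-P).ravel(),d@n]
s=least_squares(res,[.474,.097,.031,1.7]);print(s.x.round(4),(s.fun*1e3).round(1), np.linalg.norm(lm-s.x[:2],axis=1))
w=[g(362,330,.120),g(415,190,.120)];e=g(285,500,.120)
print("white",w,np.arctan2(*(w[1]-w[0])[1::-1]),"end",e)
x=s.x;ux=np.array([np.cos(x[3]),np.sin(x[3])])
print("handle",x[:2]-.109*ux,"hinge",x[:2]+.079*ux,"origin",x[:2]-.006*ux)
for nm,d,z in[("h tip",.137,.08)]:print(nm,w2p(C,[*(x[:2]-d*ux),z])*1.5625)
```

```text
[0.477  0.0952 0.0281 1.7293] [-0.1  0.1  0.1 -0.  -0.  -0.1  0.   0.1  0.   0.   0.   0.  -0.  -0.1
  0.1 -0.2] [0.02641592 0.03829275]
white [array([0.4727047 , 0.09846788, 0.12      ]), array([0.45789226, 0.1090734 , 0.12      ])] 2.520217338467323 end [0.49111776 0.08349836 0.12      ]
handle [ 0.49422082 -0.01245377] hinge [0.46455287 0.17319054] origin [0.47796657 0.08925561]
h tip [212.84661375 373.42105741]
```

```bash
echo '{"motion":[[0, 0, 0, 0.12], [0, 0, 0, 0.12], [0, 0, 0, 0.112], [-0.0075, 0.005, 0.03, 0], [0, 0, 0, 0]]}' | python3 shift.py 0.05
echo '{"motion":[[0, 0, 0.04, 0], [0, 0, 0.04, 0], [0, 0, 0.01, 0], [0, 0, 0, 0], [0, 0, 0, 0]]}' | python3 shift.py
python3 -c "
from h import *
p,R=tool();print(p,np.arctan2(R[1,0],R[0,0]))"
```

```text
time: 2.15
tool_pos: [0.476, 0.0965, 0.1991]
ee_rot: [-0.002, 0.309, 0.951, -0.001]
wrist_force: [0.2, -0.5, 0.5]
gripper_width: 0.05
gripper_force: 0.0
time: 2.65
tool_pos: [0.478, 0.0958, 0.1127]
ee_rot: [0.0, 0.31, 0.951, 0.0]
wrist_force: [0.6, 0.1, -0.2]
gripper_width: 0.0497
gripper_force: 0.0
[0.47803081 0.09584347 0.1126964 ] 2.5115142242900195
```

```bash
echo '{"motion":[[0, -0.001, 0.0085, 0], [0, 0, 0, 0], [0, 0, 0, 0]]}' | python3 shift.py
echo '{"motion":[[0, 0, 0, 0], [0, 0, 0, 0], [0, 0, 0, 0], [0, 0, 0, 0], [0, 0, 0, 0]]}' | python3 shift.py 0
echo '{"motion":[[0, 0, 0, 0], [0, 0, 0, 0], [0, 0, 0, 0]]}' | python3 shift.py
```

```text
time: 2.95
tool_pos: [0.477, 0.0946, 0.1033]
ee_rot: [0.0, 0.31, 0.951, 0.0]
wrist_force: [-0.9, -0.3, 0.3]
gripper_width: 0.0496
gripper_force: 0.0
time: 3.45
tool_pos: [0.4769, 0.0943, 0.1032]
ee_rot: [0.0, 0.31, 0.951, -0.0]
wrist_force: [-1.6, -3.8, 9.4]
gripper_width: 0.0104
gripper_force: 61.1
time: 3.75
tool_pos: [0.4769, 0.0943, 0.1032]
ee_rot: [0.0, 0.31, 0.951, -0.0]
wrist_force: [-2.4, -4.2, 9.2]
gripper_width: 0.0103
gripper_force: 61.1
```

```bash
echo '{"motion":[[0, 0, -0.0015, 0], [0, 0, 0, 0.11], [0, 0, 0, 0.11], [0, 0, 0, 0.11], [0, 0, 0, 0.11]]}' | python3 shift.py
echo '{"motion":[[0, 0, 0, 0.11], [0, 0, 0, 0.11], [0, 0, 0, 0.11], [0, 0, 0, 0.012], [0, 0, 0, 0]]}' | python3 shift.py
python3 -c "
from h import *
p,R=tool();print(p,np.arctan2(R[1,0],R[0,0]),r.get_obs()['torque'])"
```

```text
time: 4.25
tool_pos: [0.4766, 0.0944, 0.104]
ee_rot: [-0.0, 0.512, 0.859, -0.0]
wrist_force: [-0.3, -3.8, -6.7]
gripper_width: 0.0103
gripper_force: 59.2
time: 4.75
tool_pos: [0.4763, 0.0944, 0.1041]
ee_rot: [-0.0, 0.648, 0.762, -0.0]
wrist_force: [-0.9, -5.7, -6.5]
gripper_width: 0.0103
gripper_force: 59.2
[0.47634844 0.09436544 0.10406043] 1.7315137041926805 [-1.10449472  0.13284074 -0.01055087]
```

```bash
echo '{"motion":[[0, 0, 0, 0], [0, 0, 0, 0], [0, 0, 0, 0], [0, 0, 0, 0]]}' | python3 shift.py 0.07
echo '{"motion":[[0, 0, -0.04, 0], [0, 0, -0.04, 0], [0, 0, -0.04, 0], [0, 0, 0, 0], [0, 0, 0, 0]]}' | python3 shift.py
python3 - <<'E'
from h import *
C,im=snap("wrist","w2")
u,v=w2p(C,[.477,.0952,.1]).astype(int);print(u,v,tool()[0]);x0,y0=max(u-80,0),max(v-60,0);print(x0,y0)
cv2.imwrite("pics/w2c.png",cv2.resize(im[y0:y0+120,x0:x0+160],None,fx=5,fy=5,interpolation=2))
E
```

```text
time: 5.15
tool_pos: [0.4771, 0.0947, 0.1045]
ee_rot: [0.0, 0.649, 0.761, 0.0]
wrist_force: [0.2, 0.5, 0.2]
gripper_width: 0.0679
gripper_force: 0.0
time: 5.65
tool_pos: [0.4774, 0.0947, 0.2252]
ee_rot: [0.001, 0.649, 0.761, 0.001]
wrist_force: [-0.1, -0.1, -0.3]
gripper_width: 0.0701
gripper_force: 0.0
255 183 [0.47665294 0.09461835 0.22417064]
175 123
```

View pics/w2c.png

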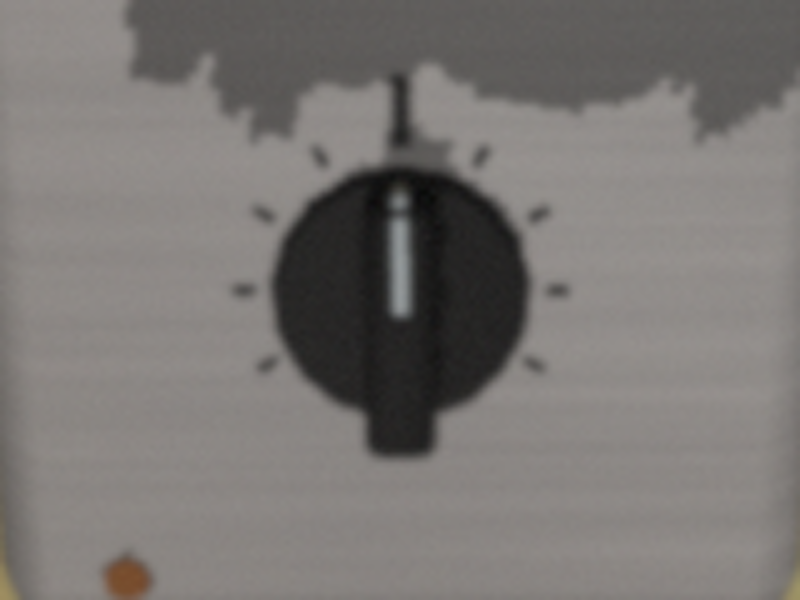

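The dial pointer (400,200) now lines up with the long mark (400,110). Next I move over the handle and work out the arc rows.

```bash
echo '{"motion":[[-0.037, 0, 0, 0], [-0.037, 0, 0, 0], [-0.0345, 0.0005, 0, 0], [0, 0, 0, 0], [0, 0, 0, 0]]}' | python3 shift.py 0.07
python3 - <<'E'
from h import *
C,im=snap("wrist","w3");p,R=tool();print(p,np.arctan2(R[1,0],R[0,0]),R.T@(np.array([.4942,-.0125,.048])-p))
cv2.imwrite("pics/w3b.png",cv2.resize(im,(800,600),interpolation=2))
t=np.deg2rad(np.arange(0,91,3));a=np.c_[-np.diff(np.cos(t)),-np.diff(np.sin(t))]*.188
print((a*1e4).round().astype(int).reshape(6,5,2).tolist())
E
```

```text
time: 6.2
tool_pos: [0.4936, -0.0129, 0.223]
ee_rot: [-0.001, 0.65, 0.76, -0.001]
wrist_force: [0.5, -0.1, 0.2]
gripper_width: 0.0701
gripper_force: 0.0
[ 0.49364049 -0.01223878  0.22321603] 1.7280790925459375 [-0.00047542  0.00087715  0.17521427]
[[[3, -98], [8, -98], [13, -98], [18, -97], [23, -96]], [[28, -94], [33, -93], [38, -91], [42, -89], [47, -86]], [[51, -84], [56, -81], [60, -78], [64, -75], [68, -71]], [[71, -68], [75, -64], [78, -60], [81, -56], [84, -51]], [[86, -47], [89, -42], [91, -38], [93, -33], [94, -28]], [[96, -23], [97, -18], [98, -13], [98, -8], [98, -3]]]
```

View pics/w3b.png

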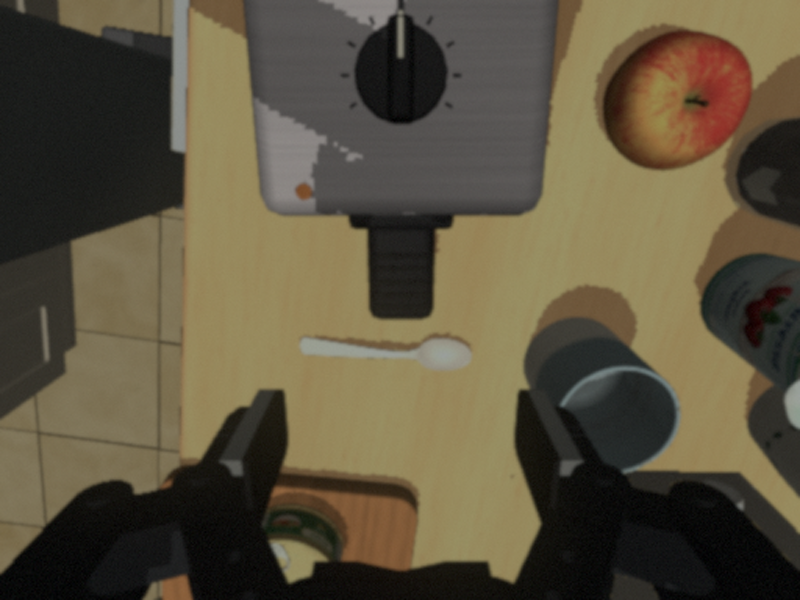

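The wrist view shows the handle between its root (402,225) and tip (402,318). The mug's left edge is at (527,355) and the spoon lies beyond the handle's tip. I'll check the numbers before descending.

Run:
```python
from h import *
C=load("w3");k=1/1.5625;p,R=tool()
for n,u,v,z in[("tip",402,315,.078),("tipL",370,310,.08),("tipR",434,310,.08),("mugL",527,352,0),("mugtopL",558,400,.092),("spoon",420,338,0.005)]:
    X=p2w(C,u*k,v*k,z);print(n,X.round(4),(R.T@(X-p)).round(4))
```

```text
tip [ 0.498  -0.0362  0.078 ] [-0.0245  0.0009  0.1452]
tipL [ 0.4784 -0.0353  0.08  ] [-0.0205 -0.0184  0.1432]
tipR [ 0.5165 -0.0293  0.08  ] [-0.0205  0.0202  0.1432]
mugL [ 0.6055 -0.08    0.    ] [-0.0846  0.1003  0.2229]
mugtopL [ 0.6005 -0.0711  0.092 ] [-0.075   0.0966  0.131 ]
spoon [ 0.5191 -0.0793  0.005 ] [-0.0704  0.0151  0.2181]
```

```bash
echo '{"motion":[[0, 0.001, 0.04, 0], [0, 0, 0.04, 0], [0, 0, 0.04, 0], [0, 0, 0.04, 0], [0, 0, 0.015, 0]]}' | python3 shift.py
echo '{"motion":[[0, 0, 0, 0], [0, 0, 0, 0], [0, 0, 0, 0]]}' | python3 shift.py
echo '{"motion":[[0, 0, 0, 0], [0, 0, 0, 0], [0, 0, 0, 0], [0, 0, 0, 0], [0, 0, 0, 0]]}' | python3 shift.py 0
python3 -c "
from h import *
p,R=tool();print(p,np.arctan2(R[1,0],R[0,0]),R.T@(np.array([.4942,-.0125,.048])-p))"
```

```text
time: 6.75
tool_pos: [0.4929, -0.0109, 0.0458]
ee_rot: [-0.002, 0.649, 0.761, -0.001]
wrist_force: [-0.2, -0.2, -0.0]
gripper_width: 0.07
gripper_force: 0.0
time: 7.05
tool_pos: [0.4961, -0.0119, 0.0503]
ee_rot: [0.001, 0.649, 0.761, 0.0]
wrist_force: [0.6, -0.1, -0.1]
gripper_width: 0.0702
gripper_force: 0.0
time: 7.55
tool_pos: [0.4933, -0.0124, 0.0501]
ee_rot: [-0.001, 0.649, 0.761, -0.001]
wrist_force: [-15.0, -3.1, 22.9]
gripper_width: 0.039
gripper_force: 57.8
[ 0.49328221 -0.0124083   0.05013177] 1.7288329193383631 [-0.00023607  0.00089822  0.00212901]
```

```bash
echo '{"motion":[[0.0003, 0, -0.0098, 0], [0.0008, 0, -0.0098, 0], [0.0013, 0, -0.0098, 0], [0.0018, 0, -0.0097, 0], [0.0023, 0, -0.0096, 0]]}' | python3 shift.py
echo '{"motion":[[0.0028, 0, -0.0094, 0], [0.0033, 0, -0.0093, 0], [0.0038, 0, -0.0091, 0], [0.0042, 0, -0.0089, 0], [0.0047, 0, -0.0086, 0]]}' | python3 shift.py
python3 - <<'E'
from h import *
C,im=snap("side","s2");p,R=tool();print(p,R.T@(np.array([.4942,-.0125,.050])-p),R[:,2])
cv2.imwrite("pics/s2c.png",cv2.resize(im[130:280,180:330],None,fx=4,fy=4,interpolation=2))
E
```

```text
time: 8.05
tool_pos: [0.4921, -0.0058, 0.0981]
ee_rot: [-0.001, 0.649, 0.761, -0.001]
wrist_force: [-7.1, 3.0, -7.6]
gripper_width: 0.0394
gripper_force: 61.1
time: 8.55
tool_pos: [0.4892, 0.0128, 0.1433]
ee_rot: [-0.001, 0.649, 0.761, -0.001]
wrist_force: [-6.2, 2.5, -7.8]
gripper_width: 0.0392
gripper_force: 61.8
[0.48917593 0.01337655 0.14429871] [-0.02641475  0.00118168  0.09427591] [-3.14173017e-03  2.52816022e-04 -9.99995033e-01]
```

View pics/s2c.png

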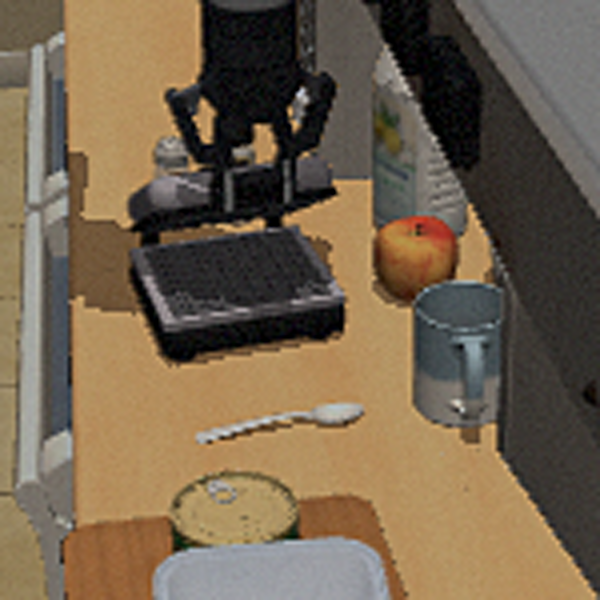

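The side view shows the lid lifted to about 30°, with the handle held between the fingers at (250,185) and the press base open at (240,270). I'll carry on along the arc.

```bash
echo '{"motion":[[0.0051, 0, -0.0084, 0], [0.0056, 0, -0.0081, 0], [0.006, 0, -0.0078, 0], [0.0064, 0, -0.0075, 0], [0.0068, 0, -0.0071, 0]]}' | python3 shift.py
echo '{"motion":[[0.0071, 0, -0.0068, 0], [0.0075, 0, -0.0064, 0], [0.0078, 0, -0.006, 0], [0.0081, 0, -0.0056, 0], [0.0084, 0, -0.0051, 0]]}' | python3 shift.py
echo '{"motion":[[0.0086, 0, -0.0047, 0], [0.0089, 0, -0.0042, 0], [0.0091, 0, -0.0038, 0], [0.0093, 0, -0.0033, 0], [0.0094, 0, -0.0028, 0]]}' | python3 shift.py
python3 -c "
from h import *
p,R=tool();print(p,R.T@(p-np.array([.4942,-.0125,.050])))"
```

```text
time: 9.1
tool_pos: [0.4846, 0.0423, 0.1821]
ee_rot: [-0.001, 0.649, 0.761, -0.001]
wrist_force: [-6.1, 2.4, -9.5]
gripper_width: 0.0391
gripper_force: 64.7
time: 9.6
tool_pos: [0.4784, 0.0805, 0.2119]
ee_rot: [-0.001, 0.649, 0.761, -0.001]
wrist_force: [-6.4, 1.1, -9.9]
gripper_width: 0.039
gripper_force: 67.3
time: 10.1
tool_pos: [0.4714, 0.125, 0.2306]
ee_rot: [-0.001, 0.649, 0.761, -0.001]
wrist_force: [-6.1, -1.3, -11.6]
gripper_width: 0.0393
gripper_force: 68.8
[0.47137878 0.12501112 0.23055449] [ 0.13928177 -0.00152218 -0.18063309]
```

```bash
echo '{"motion":[[0.0096, 0, -0.0023, 0], [0.0097, 0, -0.0018, 0], [0.0098, 0, -0.0013, 0], [0.0065, 0, -0.0006, 0], [0.005, 0, -0.0003, 0]]}' | python3 shift.py
echo '{"motion":[[0.004, 0, -0.0002, 0], [0.003, 0, 0, 0], [0.0012, 0, 0, 0], [0, 0, 0, 0], [0, 0, 0, 0]]}' | python3 shift.py
python3 - <<'E'
from h import *
p,R=tool();print(p,R.T@(p-np.array([.4942,-.0125,.050])),R.T@(np.array([.46455,.17319,.240])-p))
C,im=snap("side","s3");C2,im2=snap("top","t3")
a=cv2.resize(im[120:220,190:290],(400,400),interpolation=2);b=cv2.resize(im2[140:240,140:240],(400,400),interpolation=2)
cv2.imwrite("pics/f.png",np.hstack([a,b]))
E
```

```text
time: 10.6
tool_pos: [0.465, 0.165, 0.2368]
ee_rot: [-0.001, 0.649, 0.761, -0.002]
wrist_force: [-5.9, -3.6, -7.7]
gripper_width: 0.039
gripper_force: 69.9
time: 11.1
tool_pos: [0.4638, 0.1728, 0.237]
ee_rot: [-0.001, 0.649, 0.761, -0.002]
wrist_force: [-8.3, -3.1, -4.8]
gripper_width: 0.0393
gripper_force: 70.4
[0.46379035 0.17284687 0.23700668] [ 0.1876849  -0.00145648 -0.18714156] [ 0.00021693  0.00079411 -0.00299619]
```

View pics/f.png

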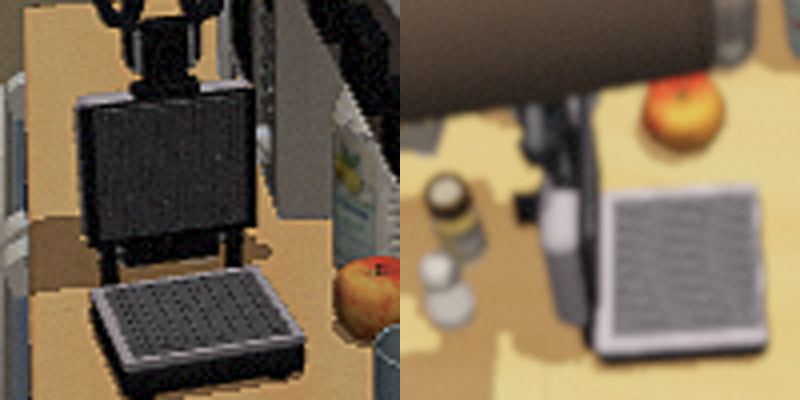

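The side view shows the lid standing upright over the hinge, with the handle (165,50) still pinched. The top view shows salt, jar and apple where they were. The grasp is within 1 mm of the hinge line, so I'm handing in.

```bash
echo '{"motion":[[0, 0, 0, 0], [0, 0, 0, 0], [0, 0, 0, 0]]}' | python3 shift.py; python3 -c "
from plant import r, optics
print(r.close_job())"
```

```text
time: 11.5
tool_pos: [0.4638, 0.1728, 0.237]
ee_rot: [-0.001, 0.649, 0.761, -0.001]
wrist_force: [-7.0, -2.0, -5.1]
gripper_width: 0.0392
gripper_force: 70.5
the job is handed in; nothing more can be done
None
```

The dial pointer stands at the long mark and the lid is straight up at its balance point with the gripper still holding the handle; I handed the job in at 11.5 s, and the last pictures show nothing else moved.

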